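Index the bush and pin it

TASK

Turn the brass bush in the grey fixture by the steel bar on its top until the hole in its lug lines up with the hole in the fixture. Then take the red-headed pin from the wooden rack (the blue-headed one is too short) and put it down through both holes until its collar rests on the lug, and let go.

Things in the scene. Friction and masses are not known exactly. Their poses are not given: they have to be found in the camera images.
- bush_bar (a point): Steel bar on the brass bush, 36 long, 24 wide, 41 mm high, top 94 mm above the table. Point: on the upright turning axis, 24 mm above the bush's 53 mm high top; x along the bar to the lug, z up; grip across its width (y). The bush turns 1.7 rad either way of lined up, lightly (0.06 N m), stays where left, cannot lift out. It starts 0.6 to 1.3 rad too far anticlockwise from above.
- bush_hole (a point): Upright through-hole, 24 mm wide, in the round end (46 mm wide) of the brass bush's lug, 56 mm from the turning axis. Point: the hole's centre at the lug's top face. The lug is 12 mm thick and moves 1 mm above the fixture; a black stripe on it points at the hole.
- fixture_hole (a point): Upright through-hole, 24 mm wide, in the grey fixture block (190 x 130 x 40 mm, fixed to the table), also 56 mm from the bush's axis; a yellow stripe on the block lies just beyond it. Point: the hole's centre at the block's top face; x points away from the bush's axis, z up.
- red_pin_head (a point): Centre of the round red head (26 mm wide, 34 high) of a steel pin, z up. Collar 40 mm wide, underside 45 mm below; then 12 mm shank, 50 long, tapered tip. 0.12 kg. Stands loosely in a fixed wooden rack (60 x 170 x 62 mm, long side within 0.4 rad of y), blue-headed pin 100 mm along it, either side. When home, the bar is 56 mm off: close fingers crosswise to the line axis to hole.
Not all that is in view belongs to the job. Of the things shaped like the part that bears bush_bar, the grey one is meant.

How it is judged:
By the outcome, as a careful person would: the job done as asked, in the order asked, and still so for the second after the job is handed in, with the robot touching nothing.
It also fails if it takes over 50 s, if anything falls off the work surface, if the arm or the gripper's body presses on something with over 40 N, if the wrist force passes 120 N, or if a joint passes its speed limit or range.

ROBOT

A 6-joint arm with a two-finger parallel gripper is mounted at the origin on the work surface; the furniture and walls round the work are solid. World frame = base frame: x ahead of the robot, y to its left, z up, the work surface at z = 0. Lengths are in mm, angles in degrees, forces in N, time in s.
With the tool pointing down it reaches from about 300 to 850 mm from the base axis. Payload 4.2 kg.
Tool frame: the origin (TCP) lies on the centre line of the jaws, within the pads' length; the fingertips stand 14 mm ahead of it and the grasp point (between the pads) lies 5 mm behind it (env.finger_overhang is the z of the fingertips in the tool frame, in mm); z points along the fingers, y is the line along which they close (so a half turn about z gives the same grasp; the last joint's range is limited). The gripper opens to 91 mm and grips with 3 to 60 N. Pads are 32 mm wide; open, the fingers measure 118 mm over their backs; the gripper's body (76 mm by 178 mm) begins 60 mm behind the grasp point.
Start: joints at [70.302, 18.312, 89.639, -0, 72.044, -1.146], TCP at [182.951, 545.134, 227.976] pointing down, gripper open.
Joint ranges: [-177.97, 177.97], [-48.28, 115.42], [12.27, 149.76], [-77.06, 257.06], [2.81, 150.46], [-146.56, 146.56]. Speed limits (degrees/s): [147.25, 147.25, 180, 180, 180, 180].

INTERFACE

Orientations are given as [roll, pitch, yaw] about the fixed x, y, z axes, in that order (R = Rz(yaw) Ry(pitch) Rx(roll)).
In Python, from workcell import sensors, viewer, env gives the robot as it stands. The module is installed in compiled form; this text tells all that it offers.
- The arm moves only by the tool step_arm, never from a script. Its argument "plan" is one flat list of numbers, 6 for each row, row after row: the shift along the tool's x, y, z in cm, then the turn, a rotation vector about the tool's x, y, z in rad. In form: [x, y, z, wx, wy, wz, x, y, z, wx, wy, wz, ...]. A call has 1 to 5 rows; each row shifts and turns the commanded pose from where the row before left it, along the tool's axes as they then stand; what a row does not reach is not made up. A row lasts 1/12 s, in which the tool goes at most 41.7 mm and 7.16 degrees, less where a joint would pass 70% of its speed; a pose out of reach is approached as far as the arm can. A call is refused whole if a number of a shift passes 4.17 or a number of a turn 0.125, either way. A call with a gripper value outside its range is refused whole. "hand" is the finger opening in cm, from 0 to 9.12, set as the call begins (left out, the last holds). The fingers move at their own pace and stop on an object; "newtons" is the grip in N (left out, the last holds). Time passes only in rows, so rows that do not move let the fingers close. It gives the time, the measured TCP pose, the force, the opening and the grip force at its end, in the units of the state.
- sensors.state(): the state, without advancing time (a new reading comes with each control period).
- viewer.grab_frame(name): name is "scene" or "top" or "wrist"; returns a dict with "img" (400x640x3 uint8, red, green, blue), "fx", "fy", "cx", "cy" (pixels), "k1" (the pictures are not rectified: a ray, as slopes to the right and down, at radius r is drawn at 1 + k1 r^2 times it, then the intrinsics apply), "position" and "attitude" of the camera in the world. Camera axes: x right, y down, z forward; pixel columns grow to the right and rows downward; lengths in mm; the calibration is good to about 2 mm. A picture is of the moment at which its call begins. There is no depth.
- env.job_done(): hands the job in; it is judged then, once.
Trained networks look in a picture, given as the dict that the camera call returned (one of the last four; its "shot" number tells which), for a name from the list of things; names that differ only in an ending like _2 or _b are one class to them, and where a whole thing is asked for, a point or a joint stands for the part that bears it (a point fixed in the world has none). Each returns a list of dicts, best first, with "score" (0 to 1); they miss things now and then, are a little off and sometimes report something else, mostly with a low value. They report only what shows in the picture. A call takes as long as a camera call. They do not tell look-alikes from the thing itself.
- viewer.boxes_of(name, picture): "location" ([column, row] in pixels, amid what is visible of it).
- viewer.pinpoint(name, picture): "location" ([column, row] in pixels: a listed point, or the origin of a listed thing).
The state is a dict: "time_s": time; "qpos": joint angles; "qvel": joint speeds; "effort": joint torques, N m; "ee_pos": TCP position; "ee_rot": TCP orientation; "force": force on the tool from outside, world axes, zero at the start; "torque": the same for the moment, N m; "gripper_width": finger opening in mm; "gripper_force": force on a finger pad.
Only numpy, scipy, OpenCV 4.12 (cv2) and the standard library are available. Lean on these libraries where they do the work, as an engineer would, in place of code of your own. Each camera call takes 0.05 s, during which the arm holds its last target. There are 200 camera calls.

## Working session

There is one attempt and no reset: what is moved stays moved. The work goes in short steps, Python scripts to look and compute and a tool call to move; the robot and the scene stay as the last step left them, time stands still between calls to the robot, and variables do not carry over. Pictures are saved under pics/ and viewed, at most 13 in all, crops included, and the job is handed in when it is done.

Besides the shell and the picture viewer there is one more tool, called after "Request:" as a command line: name --argument value ..., lists and objects as JSON in quotes. step_arm: Moves the arm, as the interface text tells. Its arguments: {"type":"object","properties":{"plan":{"type":"array","items":{"type":"number"}},"hand":{"type":"number"},"newtons":{"type":"number"}},"required":["plan"]}

```bash
mkdir -p pics
cat > h.py <<'E'
import numpy as np,cv2
from scipy.spatial.transform import Rotation as R
from workcell import sensors,viewer,env
def cam(p):
    a=np.array(p["attitude"],float)
    if a.shape==(3,3): M=a
    elif a.size==4: M=None
    else: M=R.from_euler('xyz',a,degrees=True).as_matrix()
    return np.array(p["position"],float),M
def onplane(p,px,z):
    K=np.array([[p["fx"],0,p["cx"]],[0,p["fy"],p["cy"]],[0,0,1.]])
    u=cv2.undistortPoints(np.array([[px]],float),K,np.array([p["k1"],0,0,0,0.]))[0,0]
    # given model: drawn = ray*(1+k1 r^2): same as opencv
    c,M=cam(p); d=M@np.array([u[0],u[1],1]); return c+d*(z-c[2])/d[2]
def proj(p,X):
    c,M=cam(p); v=M.T@(np.array(X,float)-c); x,y=v[:2]/v[2]; s=1+p["k1"]*(x*x+y*y)
    return np.array([p["fx"]*x*s+p["cx"],p["fy"]*y*s+p["cy"]])
Z=dict(bush_bar=77,bush_hole=53,fixture_hole=40,red_pin_head=None)
def save(p,n): cv2.imwrite("pics/"+n,p["img"][:,:,::-1])
E
python3 - <<'E'
from h import *
print(sensors.state())
ps={}
for n in("scene","top"):
    p=viewer.grab_frame(n); save(p,n+"0.png"); print(n,p["position"],p["attitude"],p["fx"],p["cx"],p["cy"],p["k1"])
    for k in("bush_bar","bush_hole","fixture_hole","red_pin_head"):
        z=dict(bush_bar=77,bush_hole=53,fixture_hole=40,red_pin_head=124)[k]
        for d in viewer.pinpoint(k,p)[:4]:
            print(k,d["location"],round(d["score"],2),onplane(p,d["location"],z).round(1))
E
```

```text
{'time_s': 0.0, 'qpos': array([ 7.03024877e+01,  1.83524680e+01,  8.97093679e+01, -1.97014732e-03,
        7.20455517e+01, -1.14512891e+00]), 'qvel': array([ 0.02924885, -0.0338366 ,  0.0445015 ,  0.06014179, -0.0485804 ,
       -0.07605414]), 'effort': array([ 3.26550500e-03, -4.12470889e+01, -2.31980485e+01,  7.31965899e-02,
        4.55380068e-02, -1.42082604e-04]), 'ee_pos': array([182.77691337, 544.63387322, 227.09193021]), 'ee_rot': array([-1.79892596e+02, -2.73444151e-04,  1.61448225e+02]), 'force': array([ 0.34475798, -0.12084545, -1.15004221]), 'torque': array([-0.04507032,  0.03207594,  0.01995462]), 'gripper_force': 0.0, 'gripper_width': 90.99878109317554}
scene [  95.82721929 -507.47152613  622.70793748] [-1.28282873e+02  8.88936623e-02 -3.26232062e+01] 364.6629271479076 327.2329712295293 198.65816321893232 -0.04744839133827263
bush_bar [322.1, 156.0] 0.83 [561.  247.8  77. ]
bush_hole [251.8, 191.9] 0.8 [335.2 230.3  53. ]
bush_hole [318.3, 152.6] 0.68 [582.1 303.6  53. ]
fixture_hole [339.3, 159.8] 0.93 [624.3 253.   40. ]
fixture_hole [254.8, 199.0] 0.56 [335.  214.8  40. ]
red_pin_head [429.8, 254.4] 0.71 [ 505.9 -218.4  124. ]
top [318.14653343  31.11608341 937.04853262] [-1.71580025e+02  1.45782246e-01 -9.06692973e+01] 456.70882935787665 322.7675564333634 200.58837858121163 -0.10189548388718207
bush_bar [210.0, 139.0] 0.72 [570.2 251.4  77. ]
bush_bar [228.9, 288.3] 0.56 [282.1 209.   77. ]
bush_hole [185.6, 140.7] 0.9 [574.7 307.5  53. ]
bush_hole [223.5, 257.8] 0.66 [339.5 225.2  53. ]
fixture_hole [225.2, 259.3] 0.75 [336.8 224.6  40. ]
fixture_hole [216.0, 119.9] 0.71 [621.5 249.7  40. ]
red_pin_head [448.8, 158.5] 0.62 [ 514. -201.  124.]
```

View pics/top0.png

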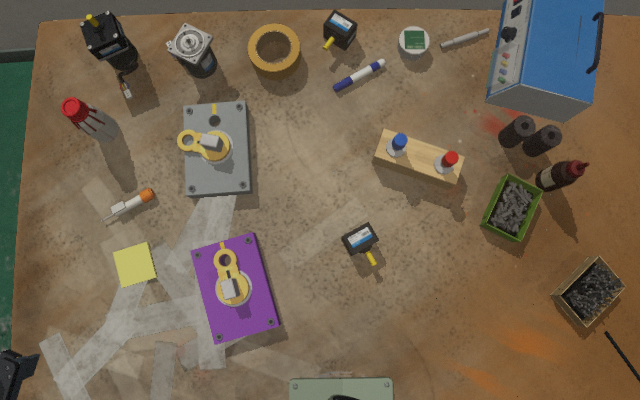

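View pics/scene0.png

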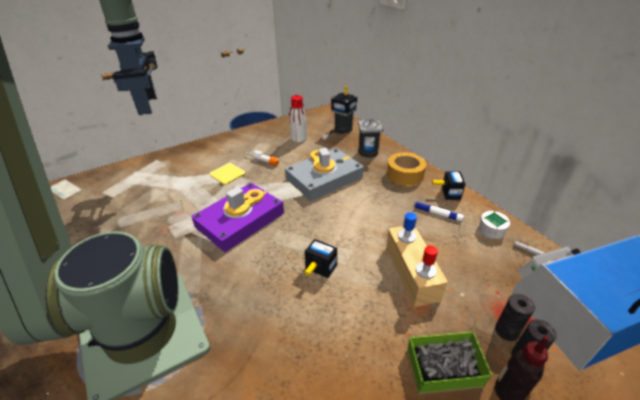

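```bash
cat > plan.py <<'E'
import sys
from h import *
# usage: plan.py x y z yaw [mm/row]  -> rows to reach target (tool down), in cm/rad
x,y,z,yaw=map(float,sys.argv[1:5]); mx=float(sys.argv[5]) if len(sys.argv)>5 else 40
s=sensors.state(); p=np.array(s["ee_pos"]); A=R.from_euler('xyz',s["ee_rot"],degrees=True)
B=R.from_euler('xyz',[180,0,yaw],degrees=True); rv=(A.inv()*B).as_rotvec()
t=np.array([x,y,z])
n=max(1,int(np.ceil(max(np.linalg.norm(t-p)/mx,np.linalg.norm(rv)/.122))))
w=rv/n; rows=[]
for i in range(n):
    d=A.inv().apply(t-p)/(n-i); rows.append(np.r_[(d/10).round(2),w.round(3)])
    p=p+A.apply(rows[-1][:3]*10); A=A*R.from_rotvec(rows[-1][3:])
print(n,"rows; end",p.round(1),A.as_euler('xyz',degrees=True).round(1))
for i in range(0,n,5): print([float(v)+0 for r in rows[i:i+5] for v in r])
E
python3 plan.py 545 250 270 78
```

```text
12 rows; end [545. 250. 270.] [180.   -0.   78.3]
[-3.64, -1.37, -0.35, 0.0, 0.0, 0.121, -3.78, -0.92, -0.35, 0.0, 0.0, 0.121, -3.87, -0.46, -0.35, 0.0, 0.0, 0.121, -3.89, 0.01, -0.35, 0.0, 0.0, 0.121, -3.86, 0.48, -0.35, 0.0, 0.0, 0.121]
[-3.78, 0.94, -0.35, 0.0, 0.0, 0.121, -3.63, 1.39, -0.35, 0.0, 0.0, 0.121, -3.44, 1.82, -0.35, 0.0, 0.0, 0.121, -3.2, 2.23, -0.35, 0.0, 0.0, 0.121, -2.9, 2.59, -0.35, 0.0, 0.0, 0.121]
[-2.57, 2.93, -0.35, 0.0, 0.0, 0.121, -2.2, 3.21, -0.35, 0.0, 0.0, 0.121]
```

Request:
step_arm --plan '[-3.64,-1.37,-0.35,0,0,0.121,-3.78,-0.92,-0.35,0,0,0.121,-3.87,-0.46,-0.35,0,0,0.121,-3.89,0.01,-0.35,0,0,0.121,-3.86,0.48,-0.35,0,0,0.121]' --hand 9.1

```text
time_s: 0.92
ee_pos: [334.8, 421.0, 245.8]
ee_rot: [180.0, -0.0, 126.5]
force: [-0.3, 0.9, 0.2]
gripper_width: 90.9
gripper_force: 0.0
```

Request:
step_arm --plan '[-3.78,0.94,-0.35,0,0,0.121,-3.63,1.39,-0.35,0,0,0.121,-3.44,1.82,-0.35,0,0,0.121,-3.2,2.23,-0.35,0,0,0.121,-2.9,2.59,-0.35,0,0,0.121]'

```text
time_s: 1.33
ee_pos: [485.8, 297.7, 263.3]
ee_rot: [180.0, -0.0, 91.8]
force: [1.1, 0.4, -0.4]
gripper_width: 91.2
gripper_force: 0.0
```

Request:
step_arm --plan '[-2.57,2.93,-0.35,0,0,0.121,-2.2,3.21,-0.35,0,0,0.121,0,0,0,0,0,0]'

```text
time_s: 1.58
ee_pos: [550.2, 245.6, 270.2]
ee_rot: [179.7, 0.1, 77.7]
force: [-0.4, 0.3, -0.1]
gripper_width: 91.0
gripper_force: 0.0
```

Run:
```python
from h import *
s=sensors.state();print(s["time_s"],s["ee_pos"],s["ee_rot"],s["qpos"])
p=viewer.grab_frame("wrist"); save(p,"w1.png"); print(p["position"],p["attitude"])
for k,z in dict(bush_bar=77,bush_hole=53,fixture_hole=40).items():
    for d in viewer.pinpoint(k,p)[:3]: print(k,d["location"],round(d["score"],2),onplane(p,d["location"],z).round(1))
```

```text
1.5833 [550.17139725 245.55860436 270.16021888] [1.79730248e+02 5.29336981e-02 7.77137481e+01] [23.06538074 19.47973331 81.81821411 -0.20332205 78.51273517 35.39167046]
[568.39789133 327.19019906 425.43088175] [162.88551144  -0.28705329 -12.3171399 ]
bush_bar [331.8, 168.3] 0.81 [569.1 248.   77. ]
bush_hole [164.9, 221.9] 0.85 [344.6 219.8  53. ]
bush_hole [330.2, 118.3] 0.78 [579.3 301.1  53. ]
fixture_hole [166.4, 218.4] 0.72 [340.6 220.3  40. ]
fixture_hole [371.1, 151.4] 0.68 [621.2 250.1  40. ]
```

View pics/w1.png

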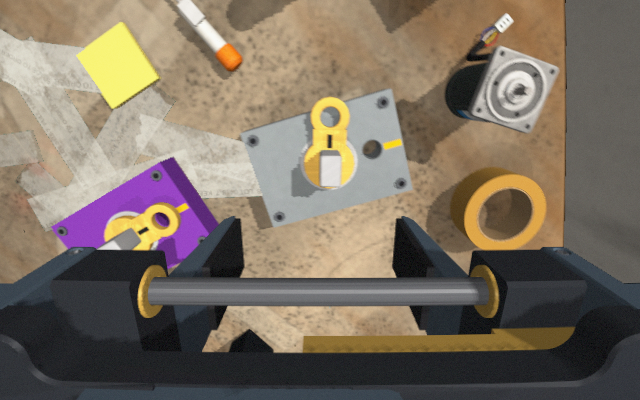

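```bash
cat > seg.py <<'E'
from h import *
p=viewer.grab_frame("wrist"); im=p["img"]; x0,y0,x1,y1=230,80,420,240
hsv=cv2.cvtColor(im,cv2.COLOR_RGB2HSV); 
cv2.imwrite("pics/w_crop.png",cv2.resize(im[y0:y1,x0:x1,::-1],None,fx=4,fy=4,interpolation=cv2.INTER_CUBIC))
def comps(m,z,lo,hi,tag):
    m=m.astype(np.uint8)*255
    cs,_=cv2.findContours(m,cv2.RETR_CCOMP,cv2.CHAIN_APPROX_NONE)
    for c in cs:
        a=cv2.contourArea(c)
        if lo<a<hi:
            (cx,cy),_,_=cv2.fitEllipse(c) if len(c)>5 else ((0,0),0,0)
            if x0<cx<x1 and y0<cy<y1:
                P=np.array([onplane(p,q[0],z)[:2] for q in c]).astype(np.float32)
                r=cv2.minAreaRect(P); print(tag,(round(cx,1),round(cy,1)),a,"center",onplane(p,(cx,cy),z).round(1),"rect",np.round(r[0],1),np.round(r[1],1),round(r[2],1))
br=(hsv[...,0]>15)&(hsv[...,0]<35)&(hsv[...,1]>140)&(hsv[...,2]>120)
comps(br,53,60,8000,"brass/hole53"); 
comps(br,40,30,400,"stripe40")
comps(hsv[...,2]<85,40,100,800,"dark40")
comps((hsv[...,2]>165)&(hsv[...,1]<60),94,100,1500,"bar94")
E
python3 seg.py
```

```text
brass/hole53 (399.5, 148.3) 88.0 center [646.  255.8  53. ] rect [646.1 255.8] [20.8  7.4] 2.7
brass/hole53 (337.1, 147.5) 2247.5 center [573.  271.7  53. ] rect [571.3 273.2] [104.5  58.5] 80.5
brass/hole53 (337.2, 145.2) 79.5 center [573.7 274.4  53. ] rect [573.6 275.2] [17.9  7.2] 79.1
brass/hole53 (337.8, 120.3) 368.0 center [579.7 302.8  53. ] rect [579.7 302.7] [25.1 24.7] 33.6
stripe40 (399.5, 148.3) 88.0 center [648.9 253.1  40. ] rect [649.1 253.2] [21.6  7.7] 2.7
stripe40 (328.1, 147.8) 47.0 center [562.4 271.5  40. ] rect [562.3 271.5] [12.9  8.1] 27.3
stripe40 (337.2, 145.2) 79.5 center [574.1 272.4  40. ] rect [574.  273.2] [18.5  7.4] 79.1
stripe40 (337.8, 120.3) 368.0 center [580.3 301.8  40. ] rect [580.3 301.7] [26.  25.6] 33.6
dark40 (380.3, 153.3) 106.0 center [624.7 251.7  40. ] rect [626.1 250.4] [21.1 15.7] 49.0
bar94 (285.2, 218.9) 137.5 center [499.  210.4  94. ] rect [499.2 210.3] [15.8 15.8] 49.6
bar94 (406.9, 187.2) 148.5 center [639.3 219.7  94. ] rect [638.7 219.8] [16.9 15.1] 0.2
bar94 (399.7, 148.0) 155.5 center [637.  264.4  94. ] rect [636.9 264.3] [21.5  9.7] 4.0
bar94 (379.3, 153.3) 375.5 center [614.8 263.2  94. ] rect [615.3 263. ] [22.9 23.4] 34.8
bar94 (260.0, 143.3) 161.5 center [492.9 299.4  94. ] rect [492.8 299.1] [16.1 13.9] 31.9
bar94 (390.5, 106.8) 174.5 center [633.3 308.5  94. ] rect [633.3 308.2] [16. 14.] 34.5
```

View pics/w_crop.png

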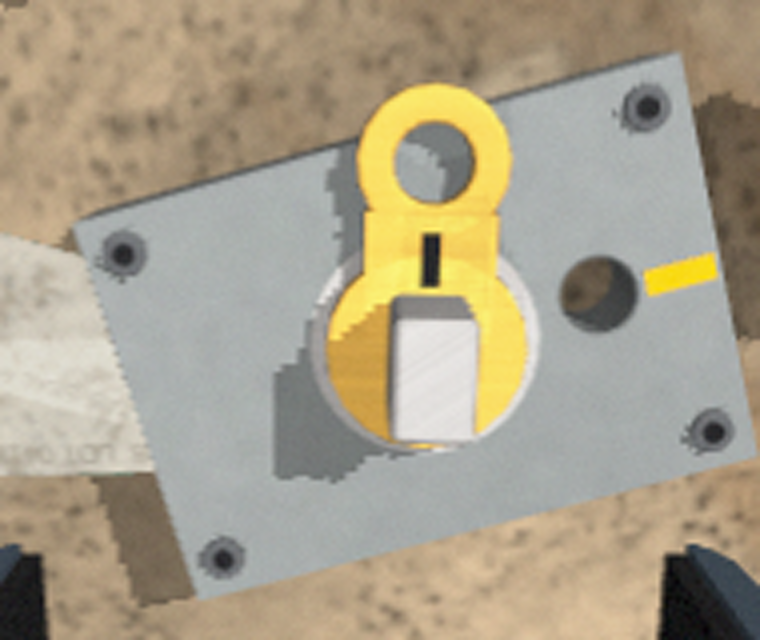

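```bash
python3 plan.py 568.5 248.3 120 78.7; python3 -c "
from h import *;s=sensors.state();print(s['ee_pos'],s['ee_rot'])"
```

```text
4 rows; end [568.5 248.3 120. ] [-180.    -0.    78.6]
[0.06, 0.62, 3.75, 0.0, 0.0, -0.001, 0.06, 0.62, 3.74, 0.0, 0.0, -0.001, 0.06, 0.61, 3.75, 0.0, 0.0, -0.001, 0.07, 0.62, 3.74, 0.0, 0.0, -0.001]
[543.93111731 250.76890344 269.84267034] [-1.79951109e+02 -4.51796102e-03  7.83610169e+01]
```

Request:
step_arm --plan '[0.06,0.62,3.75,0,0,0,0.06,0.62,3.74,0,0,0,0.06,0.61,3.75,0,0,-0.005,0.07,0.62,3.74,0,0,0,0,0,0,0,0,0]'

```text
time_s: 2.25
ee_pos: [564.7, 246.7, 112.8]
ee_rot: [-179.3, 0.5, 78.7]
force: [-0.8, -1.1, -1.3]
gripper_width: 91.1
gripper_force: 0.0
```

Request:
step_arm --plan '[0,0,0,0,0,0,0,0,0,0,0,0]'

```text
time_s: 2.42
ee_pos: [570.1, 248.7, 122.4]
ee_rot: [179.9, -0.1, 78.6]
force: [0.0, -0.6, 1.0]
gripper_width: 90.9
gripper_force: 0.0
```

```bash
python3 plan.py 568.5 248.3 72 78.7 12; python3 -c "
from h import *;s=sensors.state();print(s['ee_pos'],s['ee_rot'],s['qvel'].round(1))"
```

```text
5 rows; end [568.5 248.3  72. ] [ 1.799e+02 -1.000e-01  7.860e+01]
[-0.02, -0.03, 1.01, 0.0, 0.0, 0.0, -0.02, -0.03, 1.01, 0.0, 0.0, 0.0, -0.02, -0.03, 1.01, 0.0, 0.0, 0.0, -0.01, -0.04, 1.0, 0.0, 0.0, 0.0, -0.02, -0.03, 1.01, 0.0, 0.0, 0.0]
[570.12400971 248.74779036 122.38545062] [ 1.79860577e+02 -1.13268871e-01  7.86221266e+01] [-0.4 -1.4 -1.3 -0.1 -0.4 -0.1]
```

Request:
step_arm --plan '[0,0,1,0,0,0,0,0,1,0,0,0,0,0,1,0,0,0,0,0,1,0,0,0,0,0,0.6,0,0,0]'

```text
time_s: 2.83
ee_pos: [568.9, 247.1, 72.7]
ee_rot: [-179.9, 0.1, 78.5]
force: [-0.0, 0.6, -0.8]
gripper_width: 91.0
gripper_force: 0.0
```

Request:
step_arm --plan '[0,0,0,0,0,0,0,0,0,0,0,0,0,0,0,0,0,0]'

```text
time_s: 3.08
ee_pos: [570.0, 247.5, 74.3]
ee_rot: [180.0, -0.0, 78.5]
force: [-0.3, -0.1, -1.0]
gripper_width: 91.0
gripper_force: 0.0
```

Request:
step_arm --plan '[0,0,0,0,0,0,0,0,0,0,0,0,0,0,0,0,0,0,0,0,0,0,0,0,0,0,0,0,0,0]' --hand 2.0 --newtons 15

```text
time_s: 3.5
ee_pos: [569.7, 247.5, 74.4]
ee_rot: [180.0, -0.0, 78.5]
force: [-0.5, 0.6, 0.4]
gripper_width: 60.8
gripper_force: 0.0
```

Request:
step_arm --plan '[0,0,0,0,0,0,0,0,0,0,0,0,0,0,0,0,0,0,0,0,0,0,0,0,0,0,0,0,0,0]'

```text
time_s: 3.92
ee_pos: [568.0, 247.4, 74.0]
ee_rot: [-179.8, 0.1, 78.5]
force: [-11.4, 3.0, 6.4]
gripper_width: 27.7
gripper_force: 5.4
```

Request:
step_arm --plan '[0,0,0,0,0,0,0,0,0,0,0,0,0,0,0,0,0,0]'

```text
time_s: 4.17
ee_pos: [566.4, 247.7, 74.0]
ee_rot: [-179.6, 0.1, 78.5]
force: [-7.7, 1.0, 3.9]
gripper_width: 24.3
gripper_force: 15.0
```

Request:
step_arm --plan '[0,-0.2,0,0,0,0.05,0,0,0,0,0,0.09,0,0,0,0,0,0.09,0,0,0,0,0,0.09,0,0,0,0,0,0.09]'

```text
time_s: 4.58
ee_pos: [566.4, 247.8, 74.0]
ee_rot: [-179.9, 0.1, 54.8]
force: [-2.7, 0.3, 1.1]
gripper_width: 24.0
gripper_force: 15.0
```

Request:
step_arm --plan '[0,0,0,0,0,0.09,0,0,0,0,0,0.09,0,0,0,0,0,0.09,0,0,0,0,0,0.09,0,0,0,0,0,0.09]'

```text
time_s: 5.0
ee_pos: [566.4, 247.8, 74.0]
ee_rot: [-179.9, 0.1, 29.0]
force: [-3.3, -0.3, 1.3]
gripper_width: 23.8
gripper_force: 15.0
```

Request:
step_arm --plan '[0,0,0,0,0,0.09,0,0,0,0,0,0.09,0,0,0,0,0,0.09,0,0,0,0,0,0.09,0,0,0,0,0,0.089]'

```text
time_s: 5.42
ee_pos: [566.4, 247.7, 74.0]
ee_rot: [180.0, 0.2, 3.3]
force: [-3.2, -0.1, 1.3]
gripper_width: 23.7
gripper_force: 15.0
```

Request:
step_arm --plan '[0,0,0,0,0,0,0,0,0,0,0,0,0,0,0,0,0,0,0,0,0,0,0,0]'

```text
time_s: 5.75
ee_pos: [566.4, 247.8, 74.1]
ee_rot: [180.0, 0.2, 3.6]
force: [-5.6, -0.2, 2.7]
gripper_width: 24.0
gripper_force: 15.0
```

Run:
```python
from h import *
s=sensors.state();print(s["time_s"],s["ee_pos"],s["ee_rot"],s["qpos"],s["force"],s["torque"])
for n in("top","scene"):
    p=viewer.grab_frame(n)
    for k,z in dict(bush_bar=77,bush_hole=53,fixture_hole=40).items():
        for d in viewer.pinpoint(k,p)[:3]: print(n,k,d["location"],round(d["score"],2),onplane(p,d["location"],z).round(1))
```

```text
5.75 [566.40818308 247.75893947  74.05190739] [1.79996291e+02 1.58976316e-01 3.63567596e+00] [2.25347609e+01 2.95221786e+01 9.54300197e+01 5.84350765e-02
 5.51994231e+01 1.08865666e+02] [-5.60479202 -0.24946999  2.69699974] [ 0.13525883  0.9461685  -0.0145832 ]
top bush_bar [210.1, 139.2] 0.6 [569.8 251.2  77. ]
top bush_hole [211.2, 118.9] 0.72 [619.5 256.5  53. ]
top fixture_hole [216.9, 119.0] 0.62 [623.4 247.9  40. ]
scene bush_bar [321.6, 154.4] 0.64 [564.4 255.9  77. ]
scene bush_bar [234.6, 199.5] 0.61 [277.7 193.6  77. ]
scene bush_hole [254.8, 194.5] 0.7 [337.2 215.9  53. ]
scene fixture_hole [339.4, 161.3] 0.74 [619.8 245.9  40. ]
scene fixture_hole [253.8, 197.7] 0.69 [335.  221.2  40. ]
```

Request:
step_arm --plan '[0,0,0,0,0,0,0,0,0,0,0,0,0,0,0,0,0,0,0,0,0,0,0,0,0,0,0,0,0,0]' --hand 9.1

```text
time_s: 6.57
ee_pos: [568.1, 247.8, 74.2]
ee_rot: [-180.0, -0.0, 3.6]
force: [-0.0, -0.5, -0.1]
gripper_width: 54.2
gripper_force: 0.0
```

Request:
step_arm --plan '[0,0,-1.5,0,0,0,0,0,-3,0,0,0,0,0,-3.5,0,0,0,0,0,-4,0,0,0,0,0,-4,0,0,0]'

```text
time_s: 6.98
ee_pos: [567.4, 247.6, 235.5]
ee_rot: [180.0, 0.0, 3.6]
force: [1.5, 0.1, 0.9]
gripper_width: 87.5
gripper_force: 0.0
```

Request:
step_arm --plan '[0,0,0,0,0,0,0,0,0,0,0,0,0,0,0,0,0,0,0,0,0,0,0,0,0]'

```text
invalid input at $.plan: expected a multiple of 6 numbers
```

Request:
step_arm --plan '[0,0,0,0,0,0,0,0,0,0,0,0,0,0,0,0,0,0,0,0,0,0,0,0]'

```text
time_s: 7.32
ee_pos: [566.9, 247.5, 232.4]
ee_rot: [179.9, 0.2, 3.5]
force: [-0.4, 0.3, 0.2]
gripper_width: 91.0
gripper_force: 0.0
```

Run:
```python
from h import *
s=sensors.state();print(s["time_s"],s["ee_pos"],s["ee_rot"],s["qvel"].round(2))
p=viewer.grab_frame("wrist"); im=p["img"];print(p["position"],p["attitude"])
for k,z in dict(bush_bar=77,bush_hole=53,fixture_hole=40).items():
    for d in viewer.pinpoint(k,p)[:2]: print(k,d["location"],round(d["score"],2),onplane(p,d["location"],z).round(1))
u,v=proj(p,[610,248,53]).round().astype(int); print(u,v)
x0,y0=max(u-100,0),max(v-75,0); c=im[y0:y0+150,x0:x0+200]; print(x0,y0)
cv2.imwrite("pics/w2.png",cv2.resize(c[:,:,::-1],None,fx=4,fy=4,interpolation=cv2.INTER_CUBIC))
hsv=cv2.cvtColor(im,cv2.COLOR_RGB2HSV); br=(hsv[...,0]>15)&(hsv[...,0]<35)&(hsv[...,1]>140)&(hsv[...,2]>110)
cs,_=cv2.findContours(br.astype(np.uint8),cv2.RETR_CCOMP,cv2.CHAIN_APPROX_NONE)
for q in cs:
    if 40<cv2.contourArea(q)<9000 and len(q)>5:
        e=cv2.fitEllipse(q)[0]
        for z in(53,40):
            P=np.array([onplane(p,t[0],z)[:2] for t in q]).astype(np.float32); r=cv2.minAreaRect(P)
            print(np.round(e),z,onplane(p,e,z).round(1),np.round(r[1],1),round(r[2],1))
```

```text
7.3167 [566.90919143 247.45456732 232.39831423] [1.79941376e+02 1.74795149e-01 3.54125099e+00] [-0.04  0.51  0.21 -0.08 -0.03 -0.01]
[651.79077075 252.63178999 387.50520347] [ 1.62789763e+02 -7.51945477e-02 -8.64866468e+01]
bush_bar [313.8, 182.0] 0.78 [568.  251.3  77. ]
bush_hole [329.5, 344.8] 0.63 [338.9 217.5  53. ]
bush_hole [317.5, 122.9] 0.58 [625.8 251.   53. ]
fixture_hole [325.3, 336.1] 0.97 [341.3 223.   40. ]
fixture_hole [316.4, 123.8] 0.85 [623.7 252.1  40. ]
319 138
219 63
[431. 341.] 53 [352.4  83.3  53. ] [ 41.2 345.4] 3.4
[431. 341.] 40 [340.8  76.7  40. ] [ 42.8 358.9] 3.4
[156. 291.] 53 [407.6 440.8  53. ] [13.6 77.4] 78.0
[156. 291.] 40 [398.1 448.1  40. ] [14.1 80.4] 78.0
[486. 291.] 53 [432.5  26.5  53. ] [80.9 26.2] 23.8
[486. 291.] 40 [424.   17.8  40. ] [84.  27.2] 23.8
[196. 231.] 53 [493.5 385.6  53. ] [ 7.1 18.3] 27.4
[196. 231.] 40 [487.4 390.8  40. ] [ 7.4 19. ] 27.4
[318. 151.] 53 [595.9 249.   53. ] [116.8  58.6] 3.5
[318. 151.] 40 [593.7 248.8  40. ] [121.3  60.9] 3.5
[315. 149.] 53 [598.7 251.7  53. ] [29.5 13.1] 34.5
[315. 149.] 40 [596.7 251.7  40. ] [30.7 13.7] 34.5
[317. 124.] 53 [624.2 251.   53. ] [23.6 23.6] 48.4
[317. 124.] 40 [623.1 250.9  40. ] [24.5 24.6] 48.4
[450.  11.] 53 [740.5 130.1  53. ] [24.9 90.4] 4.6
[450.  11.] 40 [743.9 125.3  40. ] [25.8 94. ] 4.6
```

View pics/w2.png

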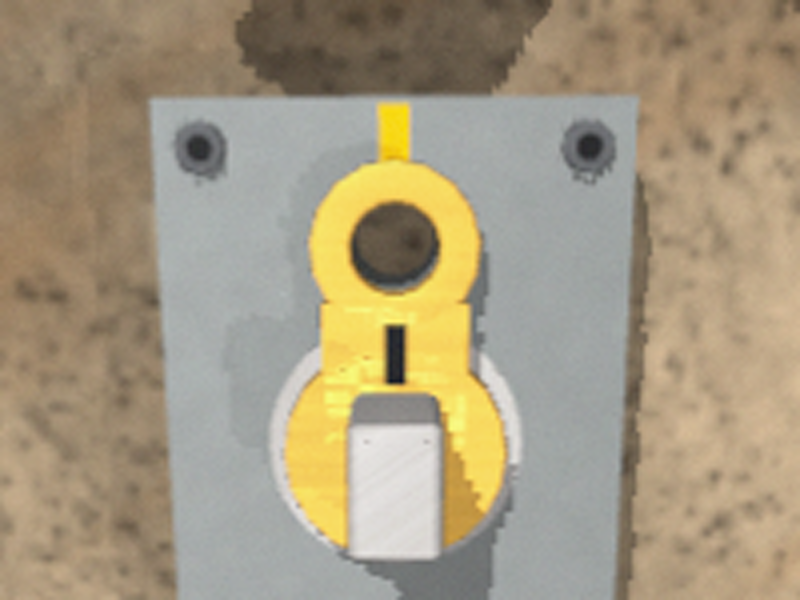

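```bash
python3 plan.py 500 -205 260 72 40
```

```text
12 rows; end [ 500. -205.  260.] [-1.799e+02  1.000e-01  7.230e+01]
[-0.79, 3.73, -0.22, 0.0, 0.0, -0.1, -1.16, 3.63, -0.22, 0.0, 0.0, -0.1, -1.52, 3.5, -0.22, 0.0, 0.0, -0.1, -1.86, 3.33, -0.22, 0.0, 0.0, -0.1, -2.18, 3.13, -0.22, 0.0, 0.0, -0.1]
[-2.49, 2.89, -0.22, 0.0, 0.0, -0.1, -2.76, 2.63, -0.22, 0.0, 0.0, -0.1, -3.01, 2.34, -0.22, 0.0, 0.0, -0.1, -3.23, 2.03, -0.23, 0.0, 0.0, -0.1, -3.42, 1.7, -0.22, 0.0, 0.0, -0.1]
[-3.57, 1.35, -0.23, 0.0, 0.0, -0.1, -3.68, 0.98, -0.22, 0.0, 0.0, -0.1]
```

Request:
step_arm --plan '[-0.79,3.73,-0.22,0,0,-0.1,-1.16,3.63,-0.22,0,0,-0.1,-1.52,3.5,-0.22,0,0,-0.1,-1.86,3.33,-0.22,0,0,-0.1,-2.18,3.13,-0.22,0,0,-0.1]'

```text
time_s: 7.93
ee_pos: [539.0, 57.7, 244.7]
ee_rot: [-180.0, 0.0, 32.5]
force: [0.4, 0.1, 0.4]
gripper_width: 90.9
gripper_force: 0.0
```

Request:
step_arm --plan '[-2.49,2.89,-0.22,0,0,-0.1,-2.76,2.63,-0.22,0,0,-0.1,-3.01,2.34,-0.22,0,0,-0.1,-3.23,2.03,-0.23,0,0,-0.1,-3.42,1.7,-0.22,0,0,-0.1]'

```text
time_s: 8.35
ee_pos: [510.8, -131.1, 255.9]
ee_rot: [-180.0, 0.0, 61.1]
force: [0.3, -0.6, -0.0]
gripper_width: 90.9
gripper_force: 0.0
```

Request:
step_arm --plan '[-3.57,1.35,-0.23,0,0,-0.1,-3.68,0.98,-0.22,0,0,-0.1,0,0,0,0,0,0,0,0,0,0,0,0,0,0,0,0,0,0]'

```text
time_s: 8.77
ee_pos: [500.1, -204.5, 260.2]
ee_rot: [-179.9, -0.0, 72.2]
force: [-0.8, 0.0, -0.1]
gripper_width: 90.9
gripper_force: 0.0
```

Run:
```python
from h import *
s=sensors.state();print(s["time_s"],s["ee_pos"],s["ee_rot"],s["qvel"].round(1))
p=viewer.grab_frame("wrist"); im=p["img"];print(p["position"],p["attitude"]); save(p,"w3.png")
for d in viewer.pinpoint("red_pin_head",p)[:3]: print(d["location"],round(d["score"],2),onplane(p,d["location"],107).round(1))
hsv=cv2.cvtColor(im,cv2.COLOR_RGB2HSV)
for nm,m in(("red",((hsv[...,0]<8)|(hsv[...,0]>172))&(hsv[...,1]>150)),("blue",(hsv[...,0]>100)&(hsv[...,0]<125)&(hsv[...,1]>150))):
    cs,_=cv2.findContours(m.astype(np.uint8),cv2.RETR_EXTERNAL,cv2.CHAIN_APPROX_NONE)
    for q in cs:
        if cv2.contourArea(q)>150: print(nm,cv2.contourArea(q),cv2.boundingRect(q),onplane(p,q[:,0].mean(0),107).round(1))
for n in("top","scene"):
    p=viewer.grab_frame(n)
    for d in viewer.pinpoint("red_pin_head",p)[:2]: print(n,d["location"],round(d["score"],2),onplane(p,d["location"],107).round(1))
```

```text
8.7667 [ 500.13467304 -204.53988809  260.15297344] [-1.79931616e+02 -4.86456503e-02  7.22102331e+01] [ 1.7 -0.4  0.2 -0.1  0.1 -0.2]
[ 526.91429308 -125.4598163   415.59052614] [ 1.62990431e+02  5.05650063e-02 -1.78206195e+01]
[334.6, 179.8] 0.67 [ 518.4 -206.5  107. ]
red 232.5 (416, 216, 22, 21) [ 598.5 -283.8  107. ]
red 579.5 (325, 167, 26, 30) [ 520.  -209.1  107. ]
blue 491.0 (599, 264, 41, 19) [ 807.2 -415.1  107. ]
blue 412.5 (554, 199, 86, 10) [ 779.9 -317.8  107. ]
blue 607.5 (331, 62, 28, 30) [ 555.7 -114.3  107. ]
blue 185.0 (142, 53, 35, 34) [392.2 -52.9 107. ]
blue 207.5 (479, 0, 22, 17) [696.8 -95.9 107. ]
top [449.7, 159.3] 0.62 [ 516.5 -207.4  107. ]
scene [427.9, 255.9] 0.63 [ 514.  -209.4  107. ]
```

View pics/w3.png

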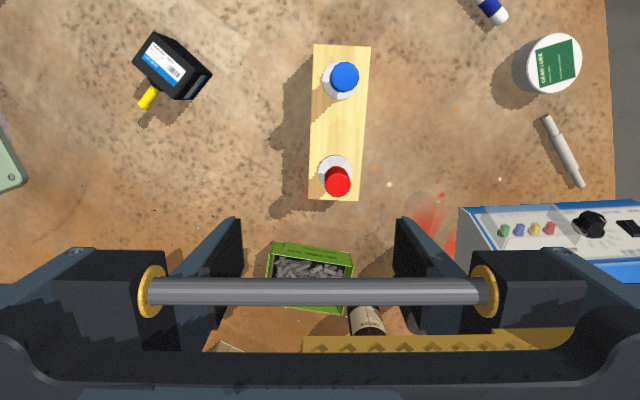

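```bash
python3 - <<'E'
from h import *
p=viewer.grab_frame("wrist"); q=viewer.grab_frame("top"); s=viewer.grab_frame("scene")
for z in(80,120,160,200): print(z,onplane(p,(460,208),z).round(),onplane(q,(488,98),z).round(),onplane(s,(525,268),z).round())
E
python3 plan.py 516.5 -208 150 72.2 30
```

```text
80 [ 646. -289.   80.] [ 648. -301.   80.] [ 674. -322.   80.]
120 [ 632. -269.  120.] [ 633. -286.  120.] [ 631. -336.  120.]
160 [ 618. -250.  160.] [ 618. -270.  160.] [ 588. -349.  160.]
200 [ 604. -230.  200.] [ 602. -255.  200.] [ 546. -363.  200.]
4 rows; end [ 516.5 -208.   150. ] [180.   -0.   72.1]
[0.03, 0.41, 2.77, 0.0, 0.0, 0.001, 0.04, 0.41, 2.77, 0.0, 0.0, 0.001, 0.03, 0.41, 2.77, 0.0, 0.0, 0.001, 0.04, 0.41, 2.77, 0.0, 0.0, 0.001]
```

Request:
step_arm --plan '[0.03,0.41,2.77,0,0,0,0.04,0.41,2.77,0,0,0,0.03,0.41,2.77,0,0,0,0.04,0.41,2.77,0,0,0,0,0,0,0,0,0]'

```text
time_s: 9.63
ee_pos: [513.7, -207.1, 144.8]
ee_rot: [-179.4, -0.1, 72.3]
force: [-1.4, 0.4, -0.2]
gripper_width: 90.7
gripper_force: 0.0
```

Request:
step_arm --plan '[0,0,1,0,0,0,0,0,1,0,0,0,0,0,1,0,0,0,0,0,1,0,0,0,0,0,0.6,0,0,0]'

```text
time_s: 10.05
ee_pos: [516.1, -208.4, 103.2]
ee_rot: [-180.0, -0.0, 72.3]
force: [-0.1, -0.6, 0.7]
gripper_width: 91.2
gripper_force: 0.0
```

Request:
step_arm --plan '[0,0,0,0,0,0,0,0,0,0,0,0,0,0,0,0,0,0,0,0,0,0,0,0,0,0,0,0,0,0]' --hand 4.5

```text
time_s: 10.47
ee_pos: [516.7, -208.6, 104.5]
ee_rot: [179.9, 0.0, 72.3]
force: [0.6, 0.0, 0.1]
gripper_width: 60.6
gripper_force: 0.0
```

Run:
```python
from h import *
s=sensors.state();print(s["time_s"],s["ee_pos"],s["ee_rot"],s["gripper_width"],s["force"])
p=viewer.grab_frame("wrist"); im=p["img"]
hsv=cv2.cvtColor(im,cv2.COLOR_RGB2HSV);m=((hsv[...,0]<8)|(hsv[...,0]>172))&(hsv[...,1]>150)
for d in viewer.pinpoint("red_pin_head",p)[:2]: print(d["location"],round(d["score"],2),onplane(p,d["location"],107).round(1))
print(proj(p,[*s["ee_pos"][:2],107]))
cv2.imwrite("pics/w4.png",im[:,:,::-1])
```

```text
10.4667 [ 516.69113863 -208.61442516  104.45789537] [1.79935688e+02 1.34020180e-03 7.22987720e+01] 60.567176697155 [0.59912254 0.00651018 0.12988859]
[322.4, 256.7] 0.77 [ 520.3 -209.1  107. ]
[315.74955475 257.69748751]
```

View pics/w4.png

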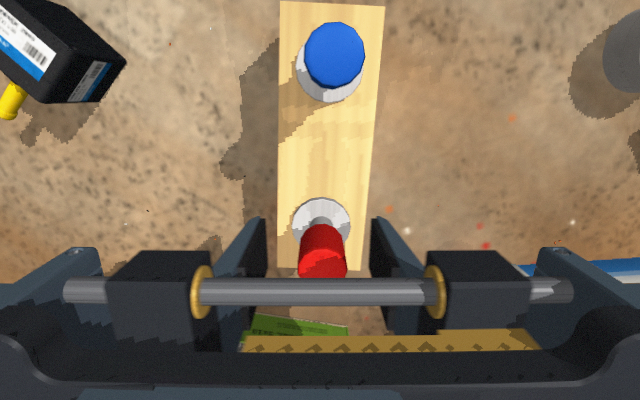

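Request:
step_arm --plan '[0,0,0,0,0,0,0,0,0,0,0,0,0,0,0,0,0,0,0,0,0,0,0,0,0,0,0,0,0,0]' --hand 1.5 --newtons 25

```text
time_s: 10.98
ee_pos: [516.7, -208.6, 104.1]
ee_rot: [179.9, -0.0, 72.3]
force: [1.0, -0.4, -0.1]
gripper_width: 25.4
gripper_force: 25.0
```

Request:
step_arm --plan '[0,0,0,0,0,0,0,0,0,0,0,0,0,0,0,0,0,0,0,0,0,0,0,0,0,0,0,0,0,0]'

```text
time_s: 11.4
ee_pos: [516.7, -208.6, 104.0]
ee_rot: [179.9, -0.0, 72.3]
force: [1.9, 0.0, 0.4]
gripper_width: 25.8
gripper_force: 25.0
```

Request:
step_arm --plan '[0,0,-1,0,0,0,0,0,-2,0,0,0,0,0,-2.5,0,0,0,0,0,-2.5,0,0,0,0,0,-3,0,0,0]'

```text
time_s: 11.82
ee_pos: [514.5, -207.7, 213.9]
ee_rot: [-179.7, -0.0, 72.3]
force: [0.4, -0.0, -1.3]
gripper_width: 25.5
gripper_force: 25.0
```

```bash
python3 -c "
from h import *;s=sensors.state();print(s['ee_pos'],s['ee_rot'],s['gripper_width'],s['gripper_force'],s['force'])"; python3 plan.py 622.8 251.2 225 3.5 38
```

```text
[ 514.47687153 -207.72041457  213.86239726] [-1.79678715e+02 -2.91492867e-02  7.22991476e+01] 25.500173799868943 24.99940663576126 [ 0.41674947 -0.01770074 -1.26294079]
13 rows; end [622.8 251.2 225. ] [-179.9    0.3    3.8]
[3.62, -0.28, -0.08, 0.0, 0.0, 0.092, 3.58, -0.61, -0.08, 0.0, 0.0, 0.092, 3.5, -0.94, -0.08, 0.0, 0.0, 0.092, 3.4, -1.25, -0.08, 0.0, 0.0, 0.092, 3.27, -1.56, -0.08, 0.0, 0.0, 0.092]
[3.12, -1.86, -0.08, 0.0, 0.0, 0.092, 2.93, -2.13, -0.08, 0.0, 0.0, 0.092, 2.72, -2.4, -0.08, 0.0, 0.0, 0.092, 2.49, -2.64, -0.09, 0.0, 0.0, 0.092, 2.24, -2.85, -0.08, 0.0, 0.0, 0.092]
[1.97, -3.05, -0.09, 0.0, 0.0, 0.092, 1.68, -3.21, -0.08, 0.0, 0.0, 0.092, 1.38, -3.36, -0.09, 0.0, 0.0, 0.092]
```

Request:
step_arm --plan '[0,0,-3,0,0,0,0,0,-3,0,0,0,0,0,0,0,0,0,0,0,0,0,0,0]'

```text
time_s: 12.15
ee_pos: [516.2, -208.5, 275.5]
ee_rot: [179.9, 0.0, 72.3]
force: [-0.2, -0.8, -1.9]
gripper_width: 25.2
gripper_force: 25.0
```

```bash
python3 plan.py 622.8 251.2 250 3.5 34
```

```text
14 rows; end [622.8 251.2 250. ] [ 1.8e+02 -1.0e-01  3.3e+00]
[3.36, -0.27, 0.18, 0.0, 0.0, 0.086, 3.32, -0.56, 0.18, 0.0, 0.0, 0.086, 3.26, -0.84, 0.18, 0.0, 0.0, 0.086, 3.18, -1.12, 0.18, 0.0, 0.0, 0.086, 3.07, -1.39, 0.18, 0.0, 0.0, 0.086]
[2.94, -1.65, 0.18, 0.0, 0.0, 0.086, 2.79, -1.9, 0.18, 0.0, 0.0, 0.086, 2.61, -2.13, 0.18, 0.0, 0.0, 0.086, 2.42, -2.34, 0.18, 0.0, 0.0, 0.086, 2.21, -2.54, 0.18, 0.0, 0.0, 0.086]
[1.99, -2.73, 0.18, 0.0, 0.0, 0.086, 1.74, -2.89, 0.19, 0.0, 0.0, 0.086, 1.49, -3.02, 0.18, 0.0, 0.0, 0.086, 1.23, -3.14, 0.19, 0.0, 0.0, 0.086]
```

Request:
step_arm --plan '[3.36,-0.27,0.18,0,0,0.086,3.32,-0.56,0.18,0,0,0.086,3.26,-0.84,0.18,0,0,0.086,3.18,-1.12,0.18,0,0,0.086,3.07,-1.39,0.18,0,0,0.086]'

```text
time_s: 12.57
ee_pos: [552.9, -42.8, 262.7]
ee_rot: [-179.7, 0.2, 47.4]
force: [-0.3, 0.1, -1.5]
gripper_width: 25.6
gripper_force: 25.0
```

Request:
step_arm --plan '[2.94,-1.65,0.18,0,0,0.086,2.79,-1.9,0.18,0,0,0.086,2.61,-2.13,0.18,0,0,0.086,2.42,-2.34,0.18,0,0,0.086,2.21,-2.54,0.18,0,0,0.086]'

```text
time_s: 12.98
ee_pos: [590.9, 121.1, 253.5]
ee_rot: [-179.9, 0.3, 22.8]
force: [0.8, -0.4, -1.9]
gripper_width: 25.4
gripper_force: 25.0
```

Request:
step_arm --plan '[1.99,-2.73,0.18,0,0,0.086,1.74,-2.89,0.19,0,0,0.086,1.49,-3.02,0.18,0,0,0.086,1.23,-3.14,0.19,0,0,0.086,0,0,0,0,0,0]'

```text
time_s: 13.4
ee_pos: [622.0, 256.8, 244.6]
ee_rot: [-179.9, 0.3, 3.4]
force: [-0.4, 0.4, -1.1]
gripper_width: 25.6
gripper_force: 25.0
```

Request:
step_arm --plan '[0,0,0,0,0,0,0,0,0,0,0,0,0,0,0,0,0,0,0,0,0,0,0,0,0,0,0,0,0,0]'

```text
time_s: 13.82
ee_pos: [622.9, 249.9, 248.8]
ee_rot: [180.0, 0.0, 3.2]
force: [-0.4, 0.3, -0.7]
gripper_width: 25.5
gripper_force: 25.0
```

Run:
```python
from h import *
s=sensors.state();print(s["time_s"],s["ee_pos"],s["ee_rot"],s["gripper_width"],s["qvel"].round(1))
p=viewer.grab_frame("wrist"); im=p["img"]; save(p,"w5.png")
for d in viewer.pinpoint("bush_hole",p)[:2]: print(d["location"],round(d["score"],2),onplane(p,d["location"],53).round(1))
q=viewer.grab_frame("scene"); c=q["img"][50:200,240:440]; cv2.imwrite("pics/s5.png",cv2.resize(c[:,:,::-1],None,fx=4,fy=4,interpolation=cv2.INTER_CUBIC))
X=s["ee_pos"]; h=np.array([622.8,251.2,53]); print("proj hole wrist",proj(p,h),"scene hole",proj(q,h),"tip expected",proj(q,[X[0],X[1],X[2]-97]),proj(p,[X[0],X[1],X[2]-97]),"head",proj(q,[X[0],X[1],X[2]+3]))
```

```text
13.8167 [622.88306539 249.93795041 248.79478032] [1.79994872e+02 4.31043466e-03 3.24007754e+00] 25.490810503161416 [ 0.2 -0.  -0.4  0.1 -0.   0.1]
[317.7, 172.6] 0.83 [625. 250.  53.]
proj hole wrist [316.51413121 174.44101365] scene hole [339.30989176 156.47418608] tip expected [340.24536789 126.38558071] [317.55279192 201.66493978] head [341.00074086  91.96775022]
```

View pics/w5.png

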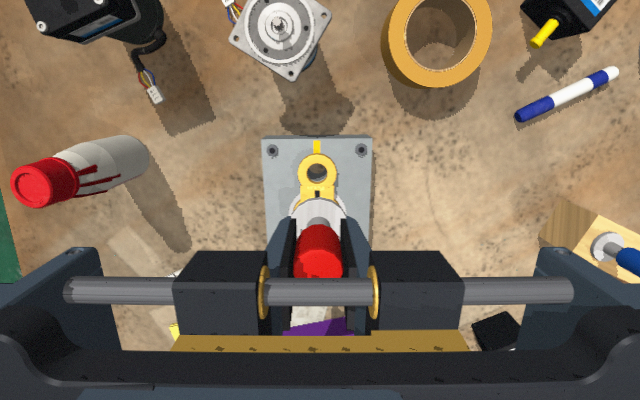

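View pics/s5.png

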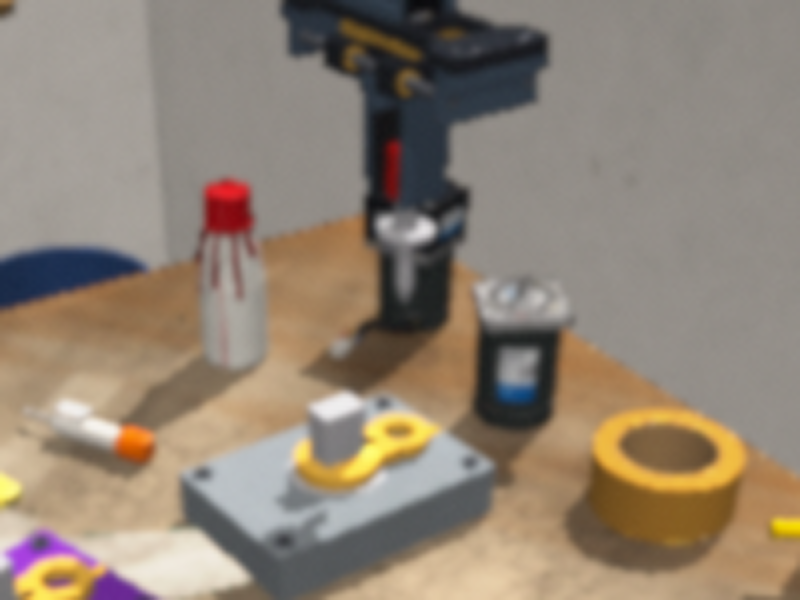

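Request:
step_arm --plan '[0,-0.1,2,0,0,0.0,0,0,2,0,0,0,0,0,2,0,0,0,0,0,2,0,0,0,0,0,0.5,0,0,0]'

```text
time_s: 14.38
ee_pos: [621.1, 251.2, 160.0]
ee_rot: [179.9, 0.4, 3.3]
force: [-0.7, -0.8, -2.5]
gripper_width: 25.4
gripper_force: 25.0
```

Request:
step_arm --plan '[0,0,0,0,0,0,0,0,0,0,0,0,0,0,0,0,0,0,0,0,0,0,0,0]'

```text
time_s: 14.72
ee_pos: [623.8, 252.4, 165.3]
ee_rot: [-179.9, -0.2, 3.3]
force: [-0.4, -0.6, -1.7]
gripper_width: 25.5
gripper_force: 25.0
```

Run:
```python
from h import *
s=sensors.state();print(s["time_s"],s["ee_pos"],s["ee_rot"],s["force"])
p=viewer.grab_frame("wrist");q=viewer.grab_frame("scene")
a=cv2.resize(p["img"][130:280,240:400],(512,480),interpolation=cv2.INTER_CUBIC);b=cv2.resize(q["img"][100:190,300:354],(288,480),interpolation=cv2.INTER_CUBIC)
cv2.imwrite("pics/c6.png",np.hstack([a,b])[:,:,::-1])
```

```text
14.7167 [623.82335169 252.44881826 165.34848281] [-1.79939349e+02 -1.76085788e-01  3.30969246e+00] [-0.3993444  -0.61828402 -1.71103729]
```

View pics/c6.png

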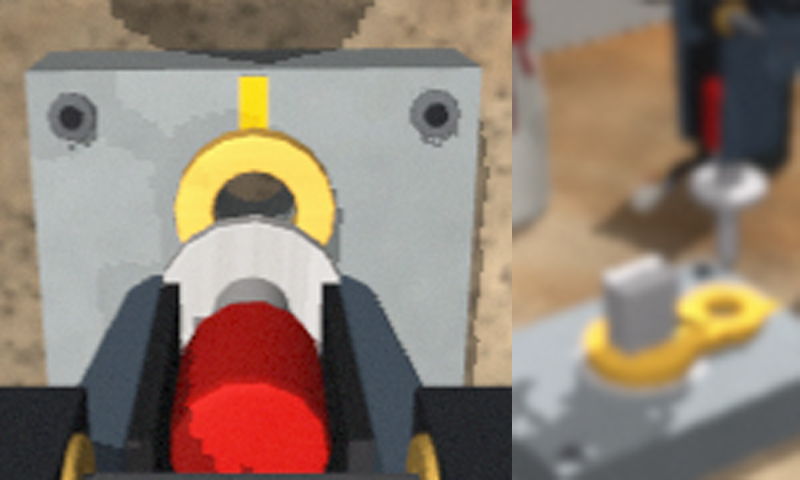

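Request:
step_arm --plan '[0,0,0.9,0,0,0,0,0,0.9,0,0,0,0,0,0.9,0,0,0,0,0,0.5,0,0,0,0,0,0,0,0,0]'

```text
time_s: 15.23
ee_pos: [621.7, 251.7, 129.1]
ee_rot: [179.9, 0.2, 3.3]
force: [0.3, 0.4, -1.7]
gripper_width: 25.6
gripper_force: 25.0
```

Request:
step_arm --plan '[0,0,0.7,0,0,0,0,0,0.7,0,0,0,0,0,0.7,0,0,0,0,0,0.3,0,0,0,0,0,0,0,0,0]'

```text
time_s: 15.65
ee_pos: [622.3, 251.9, 106.3]
ee_rot: [180.0, 0.1, 3.3]
force: [-0.4, 0.1, -0.8]
gripper_width: 25.5
gripper_force: 25.0
```

Request:
step_arm --plan '[0,0,0.3,0,0,0,0,0,0.3,0,0,0,0,0,0.2,0,0,0,0,0,0,0,0,0]'

```text
time_s: 15.98
ee_pos: [622.7, 252.1, 99.1]
ee_rot: [180.0, 0.0, 3.3]
force: [0.0, 0.6, -0.8]
gripper_width: 25.6
gripper_force: 25.0
```

Request:
step_arm --plan '[0,0,0.15,0,0,0,0,0,0.15,0,0,0,0,0,0.1,0,0,0,0,0,0,0,0,0,0,0,0,0,0,0]'

```text
time_s: 16.4
ee_pos: [622.9, 252.2, 95.5]
ee_rot: [-180.0, 0.0, 3.3]
force: [0.1, 0.6, -1.3]
gripper_width: 25.8
gripper_force: 25.0
```

Request:
step_arm --plan '[0,0,0.1,0,0,0,0,0,0.05,0,0,0,0,0,0,0,0,0,0,0,0,0,0,0]'

```text
time_s: 16.73
ee_pos: [623.2, 252.2, 95.0]
ee_rot: [-180.0, -0.1, 3.3]
force: [-1.3, -1.2, 4.7]
gripper_width: 25.4
gripper_force: 25.0
```

Contact: the collar sits on the lug. Release and retreat.

Request:
step_arm --plan '[0,0,0,0,0,0,0,0,0,0,0,0,0,0,0,0,0,0,0,0,0,0,0,0,0,0,0,0,0,0]' --hand 7.0

```text
time_s: 17.15
ee_pos: [622.9, 252.2, 93.7]
ee_rot: [180.0, 0.0, 3.3]
force: [0.0, -0.5, 0.0]
gripper_width: 55.9
gripper_force: 0.0
```

Request:
step_arm --plan '[0,0,0,0,0,0,0,0,0,0,0,0,0,0,-1,0,0,0,0,0,-1.5,0,0,0,0,0,-2,0,0,0]'

```text
time_s: 17.57
ee_pos: [622.2, 251.9, 138.8]
ee_rot: [180.0, 0.2, 3.3]
force: [-0.2, -0.2, 0.2]
gripper_width: 70.5
gripper_force: 0.0
```

Request:
step_arm --plan '[0,0,-3,0,0,0,0,0,-3,0,0,0,0,0,-3,0,0,0,0,0,0,0,0,0,0,0,0,0,0,0]'

```text
time_s: 17.98
ee_pos: [623.9, 252.5, 232.4]
ee_rot: [-179.9, -0.3, 3.3]
force: [-0.1, 0.2, 0.2]
gripper_width: 69.5
gripper_force: 0.0
```

Run:
```python
from h import *
s=sensors.state();print(s["time_s"],s["ee_pos"],s["gripper_width"],s["force"])
p=viewer.grab_frame("wrist");q=viewer.grab_frame("scene")
a=cv2.resize(p["img"][100:280,224:416],(512,480),interpolation=cv2.INTER_CUBIC);b=cv2.resize(q["img"][100:190,300:354],(288,480),interpolation=cv2.INTER_CUBIC)
cv2.imwrite("pics/c7.png",np.hstack([a,b])[:,:,::-1])
```

```text
17.9833 [623.92352847 252.51991494 232.35325357] 69.48929093290434 [-0.10109409  0.18480824  0.23762843]
```

View pics/c7.png

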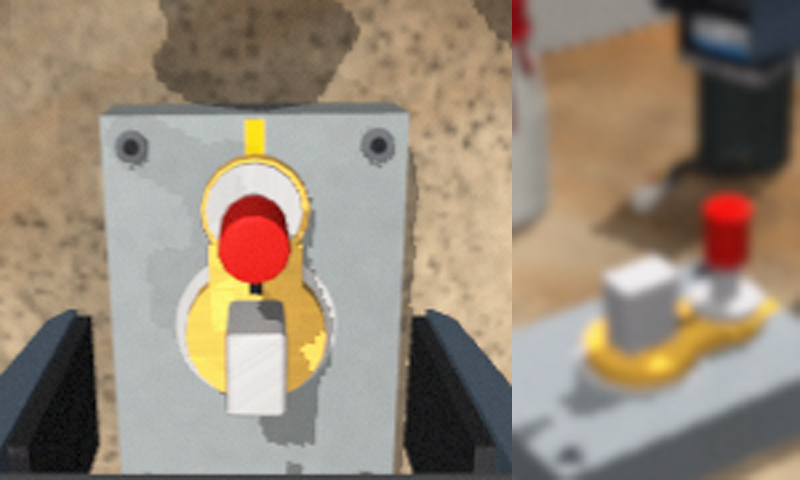

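The pin stands upright with its collar flat on the lug (collar around (255,205) on the left, (722,295) on the right). The gripper is clear.

```bash
python3 -c "
from workcell import env;print(env.job_done())"
```

```text
the job is handed in; nothing more can be done
None
```

The bush is turned until its lug hole lines up with the fixture hole, and the red-headed pin is down through both holes with its collar resting on the lug. It is released and the gripper is clear; I handed the job in at about 18 s, and no verdict came back.

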